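# Clamp the grinding disc with tommy bar and capstan nut

## Task

A fresh diamond disc lies loose on the flat lens grinder. Take the tommy bar from its wooden rest and, through the open front of the splash guard, use it in hole after hole of the round clamp nut to turn the nut clockwise until it holds the disc firmly, at about 1.2 N m; do not over-tighten it, and do not strain the thin splash guard. Then lay the bar back in its rest and leave the rest of the bench as it is.

Things in the scene. Friction and masses are not known exactly. Their poses are not given: they have to be found in the camera images.
- grinder: Flat-lap lens grinder, fixed to the bench: cream housing 270 x 250 mm, 85 mm high. Origin on the bench under the spindle axis; -x is its front, z up. A thin water pipe stands behind the guard, 182 mm high.
- nut: Steel clamp nut on the spindle: flange dia 76 mm, body dia 64 mm, 40 mm high. Origin at its underside on the vertical axis, up to 3 mm above the disc. Six level radial holes 12 mm across, axes 26 mm above the origin, one along its own +x, the rest every 60 degrees; they end 7 mm from the axis. Clockwise from above tightens.
- disc: Diamond grinding disc, dia 150 mm, 6 mm thick, flat on the spindle hub. Origin at its underside's centre; its top is about 100 mm above the bench (within 1 mm). The nut runs down with about 0.25 N m for 55 to 160 degrees (it varies with the disc), then meets the disc; the torque climbs, slowly at first, to 1.2 N m within about 35 degrees more.
- tommy_grip (a point): Tommy bar, loose, 0.13 kg: black square handle 16 x 16 x 90 mm, and along its +x a plain steel shank dia 10 x 75 mm with a 3 mm bevelled tip. This point is the handle's centre; the tip lies 120 mm from it along its +x. With the tip at the bottom of a hole it is 127 mm from the nut's axis. Held stiffly, the grip also twists the bar: that moment counts in the torque on the nut, with force times arm.
- rest_grip (a point): Wooden rest, fixed to the bench. This point is where the handle's centre lies when the bar is in it, 42 mm above the bench; the rest's +x is where the tip points. Two upright notched cheeks 8 mm thick: one under the shank at x = +95 mm (notch 16 mm wide), one under the handle at x = -36 mm (notch 21 mm wide); notches are open above, cheek tops 6 mm and 3 mm above the bar's axis. Base 8 mm thick.
- screwdriver: Loose bystander: screwdriver 160 mm long with black handle, lying beside the rest. Leave alone.
- hexkey: Loose bystander: small bent hex key, 100 mm, flat on the bench. Leave alone.
- old_disc: Loose bystander: worn grinding disc with a central bore, dia 150 mm, lying on the bench. Leave alone.
- spray: Loose bystander: white plastic bottle, dia 60 mm, 150 mm high. Leave alone.
- blank: Loose bystander: clear lens blank dia 51 mm lying on the rear left corner of the grinder's housing. Leave alone.
- tommy_tip (a point): The end of the tommy bar's shank, on its axis; same axes as tommy_grip.
- guard: Thin cream splash guard on the grinder, same origin and axes as the grinder: a round wall about the spindle, radius 88 to 92 mm, top 145 mm above the bench, open only within 50 degrees either side of the front (-x). The bar can swing only in that opening.
Not all that is in view belongs to the job. What is shaped like the part that bears rest_grip but pink is not meant.

How it is judged (in metres and radians):
On the way, in this order (a step that is already met when the one before it is completed fails the run):
1. the tip of the bar has been put into a hole of the nut (horizontal distance between tommy_tip and nut below 0.026 m and z of tommy_tip in the frame of nut between 0.02 and 0.032 m), for 0.1 s.
2. the nut clamps the disc with more than 50 N (contact force between nut and disc above 50 N), for 0.2 s.
At the end, for the whole second after the job is handed in: The nut presses on the disc with 50 to 140 N (about 0.8 to 1.6 N m of tightening), and the bar lies at rest in both notches of its rest, within 20 mm of its place along it, at its height within 6 mm and parallel within 7 degrees (contact force between nut and disc between 50 and 140 N and horizontal distance between tommy_grip and rest_grip below 0.02 m and z of tommy_grip in the frame of rest_grip between -0.006 and 0.006 m and angle between the x axis of tommy_grip and the x axis of rest_grip, either way round below 0.12 rad and linear speed of tommy below 0.02 m/s); the robot touches nothing.
It fails at once if the nut is over-tightened: it presses on the disc with more than 180 N (contact force between nut and disc above 180 N).
It fails at once if the splash guard is strained with more than 20 N (contact force between anything else and guard above 20 N).
It fails at once if the nut is turned with the fingers instead of the bar (contact force between the fingers and nut above 3 N).
It fails at once if a bystander is moved more than 30 mm (distance of any of screwdriver, hexkey, old_disc, spray, blank from where it was at the start of the episode above 0.03 m).
It also fails if it takes over 72 s, if anything falls off the work surface, if the arm or the gripper's body presses on something with over 40 N, if the wrist force passes 120 N, or if a joint passes its speed limit or range.

## Robot

A 6-joint arm with a two-finger parallel gripper is mounted at the origin on the work surface. World frame = base frame: x ahead of the robot, y to its left, z up, the work surface at z = 0. Lengths are in mm, angles in rad, forces in N, time in s.
With the tool pointing down it reaches from about 300 to 750 mm from the base axis. Payload 8.5 kg.
Tool frame: the origin (TCP) lies midway between the tips of the shut fingers; the grasp point (between the pads) lies 19 mm behind it (r.grip_point_offset is the distance from the TCP to the grasp point, in mm); z points along the fingers, y is the direction in which the jaws open and shut (so a half turn about z gives the same grasp; the last joint's range is limited). The gripper opens to 88 mm and grips with 3 to 60 N. Pads are 18 mm wide; open, the fingers measure 123 mm over their backs; the gripper's body (75 mm by 187 mm) begins 45 mm behind the grasp point.
Start: joints at [-0.215, 0.381, 1.297, -0, 1.464, -0.215], TCP at [549.982, 0.002, 238.748] pointing down, gripper open.
Joint ranges: [-3.11, 3.11], [-0.89, 2.33], [0.22, 2.48], [-1.42, 4.56], [0.17, 2.85], [-2.88, 2.88]. Speed limits (rad/s): [2.39, 2.39, 3.14, 3.14, 3.14, 3.14].

## Interface

Orientations are given as a unit quaternion [w, x, y, z].
In Python, from cell import r, viewer, sign_off gives the robot as it stands.
- The arm moves only by the tool servo_tool, never from a script. Its argument "increments" is a list of rows, each a list of 5 numbers: the closure, from 0 (fully open) to 1 (shut), then the shift along the tool's x, y, z in cm, then the turn about the tool's z in degrees. In form: [[jaw, tx, ty, tz, twist], ...]. A call has exactly 10 rows; each row is the pose to reach, as a shift and turn from the pose commanded when the call began, along the tool's axes at that moment; what a row does not reach only later rows make up. A row lasts 1/12 s, in which the tool goes at most 41.7 mm and 7.16 degrees, less where a joint would pass 70% of its speed; a pose out of reach is approached as far as the arm can. A call with a gripper value outside its range is refused whole. The fingers move at their own pace and stop on an object; the grip force is fixed at half the most. Time passes only in rows, so rows that repeat a pose let the fingers close, or fill a call up. It gives the time, the measured TCP pose, the force and the opening at its end, in the units of the state.
- r.read_state(): the state, without advancing time (a new reading comes with each control period).
- viewer.get_image(name): name is "scene" or "side" or "wrist"; returns the picture (480x640x3 uint8, red, green, blue); there is no depth.
- viewer.camera_info(name): a dict with "fx", "fy", "cx", "cy" (pixels), "eye" and "orientation" of the camera in the world; the wrist camera has in their place "T_tool_cam" (4x4, takes a point from camera to tool coordinates, whose origin is the TCP and whose axes are the flange's). Camera axes: x right, y down, z forward; pixel columns grow to the right and rows downward; lengths in mm; the calibration is good to about 2 mm. The wrist camera is an equidistant fisheye: a pixel r from the principal point sees the ray r / f radians off the axis. A picture is of the moment at which its call begins: read the wrist's pose just before it. camera_info takes no time and is no camera call.
- sign_off(): hands the job in, once; it reports no verdict.
Trained networks look in the newest picture that a camera, given by its name, has taken for a name from the list of things; names that differ only in an ending like _2 or _b are one class to them, and where a whole thing is asked for, a point or a joint stands for the part that bears it (a point fixed in the world has none). Each returns a list of dicts, best first, with "conf" (0 to 1); they miss things now and then, are a little off and sometimes report something else, mostly with a low value. They report only what shows in the picture. A call takes as long as a camera call. They do not tell look-alikes from the thing itself.
- viewer.trace(camera, target): "pixels" (480x640 bool, what is visible of it) and "rect" ([centre column, centre row, width, height] in pixels, round what is visible of it).
- viewer.landmark_of(camera, target): "centre" ([row, column] in pixels: a listed point, or the origin of a listed thing).
The state is a dict: "time": time; "joints": joint angles; "dq": joint speeds; "joint_efforts": joint torques, N m; "tool_pos": TCP position; "tcp_rot": TCP orientation; "contact_force": force on the tool from outside, world axes, zero at the start; "wrist_torque": the same for the moment, N m; "gripper_width": finger opening in mm.
Only numpy, scipy, OpenCV 4.12 (cv2) and the standard library are available. Lean on these libraries where they do the work, as an engineer would, in place of code of your own. Each camera call takes 0.05 s, during which the arm holds its last target. There are 200 camera calls.

## Working session

There is one attempt and no reset: what is moved stays moved. The work goes in short steps, Python scripts to look and compute and a tool call to move; the robot and the scene stay as the last step left them, time stands still between calls to the robot, and variables do not carry over. Pictures are saved under pics/ and viewed, about 8 in all and at most 12, crops included, and the job is handed in when it is done.

Besides the shell and the picture viewer there is one more tool, called after "Emit:" by a JSON object that holds its "op" and its "data", one argument or row to a line. servo_tool: Moves the arm, as the interface text tells. Its arguments: {"type":"object","properties":{"increments":{"type":"array"}},"required":["increments"]}

```bash
ls; mkdir -p pics
cat > h.py <<'E'
from cell import r, viewer, sign_off
import numpy as np, cv2
from scipy.spatial.transform import Rotation as R
def q2R(q): return R.from_quat([q[1],q[2],q[3],q[0]]).as_matrix()
def save(cam,n):
    im=viewer.get_image(cam); cv2.imwrite(f'pics/{n}.png',im[:,:,::-1]); return im
def ray(cam,rc,st=None):
    c=viewer.camera_info(cam); row,col=rc
    x=(col-c['cx'])/c['fx']; y=(row-c['cy'])/c['fy']
    if cam!='wrist':
        d=q2R(c['orientation'])@np.array([x,y,1]); return np.array(c['eye']),d/np.linalg.norm(d)
    st=st or r.read_state(); T=np.array(c['T_tool_cam']); th=np.hypot(x,y)
    d=np.array([np.sin(th)*x/max(th,1e-9),np.sin(th)*y/max(th,1e-9),np.cos(th)])
    Rt=q2R(st['tcp_rot']); return np.array(st['tool_pos'])+Rt@T[:3,3],Rt@T[:3,:3]@d
def atz(cam,rc,z,st=None):
    e,d=ray(cam,rc,st); return e+d*(z-e[2])/d[2]
def tri(L):
    A=np.zeros((3,3));b=np.zeros(3)
    for e,d in L:
        P=np.eye(3)-np.outer(d,d);A+=P;b+=P@e
    return np.linalg.solve(A,b)
def proj(cam,p,st=None):
    c=viewer.camera_info(cam)
    if cam!='wrist':
        v=q2R(c['orientation']).T@(np.array(p)-c['eye']); return [c['cy']+c['fy']*v[1]/v[2],c['cx']+c['fx']*v[0]/v[2]]
    st=st or r.read_state();T=np.array(c['T_tool_cam'])
    v=q2R(st['tcp_rot']).T@(np.array(p)-st['tool_pos']); v=T[:3,:3].T@(v-T[:3,3])
    th=np.arctan2(np.hypot(v[0],v[1]),v[2]);ph=np.arctan2(v[1],v[0])
    return [c['cy']+c['fy']*th*np.sin(ph),c['cx']+c['fx']*th*np.cos(ph)]
E
python3 - <<'E'
from h import *
np.set_printoptions(precision=1,suppress=True)
a=save('scene','s0');b=save('side','d0');w=save('wrist','w0')
cv2.imwrite('pics/all.png',np.vstack([np.hstack([cv2.resize(a,(400,300)),cv2.resize(b,(400,300))]),np.hstack([cv2.resize(w,(400,300)),np.zeros((300,400,3),np.uint8)])])[:,:,::-1])
Z=dict(grinder=0,nut=106+1,disc=94,tommy_grip=42,rest_grip=42,tommy_tip=42,screwdriver=10,hexkey=3,old_disc=0,spray=0,blank=85,guard=0)
for cam in ['scene','side','wrist']:
    print(cam,{k:(np.round(v,3).tolist() if not isinstance(v,str) else v) for k,v in viewer.camera_info(cam).items() if k not in('name',)})
    for t in Z:
        L=viewer.landmark_of(cam,t)
        for o in L[:3]: print(t,round(o['conf'],2),np.round(o['centre']),atz(cam,o['centre'],Z[t]))
print(r.read_state())
E
```

```text
pics
scene {'fx': 475.123, 'fy': 475.123, 'cx': 327.84, 'cy': 238.729, 'eye': [760.97, -469.638, 1085.75], 'orientation': [-0.252, 0.938, 0.232, -0.062]}
grinder 0.68 [310. 344.] [596.5 -72.    0. ]
nut 0.92 [290. 342.] [588.4 -72.1 107. ]
disc 0.81 [289. 345.] [590.8 -60.4  94. ]
tommy_grip 0.79 [179. 381.] [521.7 301.3  42. ]
rest_grip 0.88 [180. 382.] [526. 297.  42.]
screwdriver 0.47 [156. 386.] [492.3 404.6  10. ]
old_disc 0.64 [442. 232.] [ 521.8 -447.     0. ]
old_disc 0.53 [182. 428.] [632.7 384.    0. ]
spray 0.6 [252. 430.] [722.5 175.3   0. ]
blank 0.59 [290. 403.] [707.2   4.1  85. ]
side {'fx': 542.817, 'fy': 542.817, 'cx': 319.025, 'cy': 237.63, 'eye': [463.157, 984.785, 1046.298], 'orientation': [-0.003, -0.02, 0.924, -0.382]}
grinder 0.65 [231. 280.] [585.4 -79.8   0. ]
nut 0.61 [202. 277.] [590.2 -77.6 107. ]
disc 0.83 [212. 276.] [591.6 -50.7  94. ]
tommy_grip 0.74 [341. 288.] [534.5 305.8  42. ]
tommy_grip 0.43 [230. 230.] [711.5 -31.1  42. ]
rest_grip 0.85 [438. 434.] [238.1 513.6  42. ]
rest_grip 0.61 [343. 294.] [519.4 311.8  42. ]
tommy_tip 0.78 [353. 241.] [63
[... 480 characters left out ...]
316, 81.635], [1.0, 0.001, 0.0, -0.981], [0.0, -0.316, 0.949, -144.972], [0.0, 0.0, 0.0, 1.0]]}
grinder 0.82 [264. 356.] [586.  -70.7   0. ]
nut 0.63 [307. 369.] [588.2 -67.3 107. ]
hexkey 0.98 [ 16. 343.] [569.  195.4   3. ]
spray 0.86 [ 52. 492.] [731.9 171.6   0. ]
blank 0.83 [210. 499.] [705.8  13.   85. ]
{'time': 1.95, 'joints': array([-0.2,  0.4,  1.3,  0. ,  1.5, -0.2]), 'dq': array([-0., -0., -0.,  0., -0., -0.]), 'joint_efforts': array([  0. , -43.8, -22.5,   0.1,   0. ,  -0. ]), 'tool_pos': array([550. ,   0. , 238.7]), 'tcp_rot': array([-0. ,  0.7,  0.7, -0. ]), 'contact_force': array([-0.6, -0.2,  0.5]), 'wrist_torque': array([-0.,  0., -0.]), 'gripper_width': 88.49487735349838}
```

View pics/all.png

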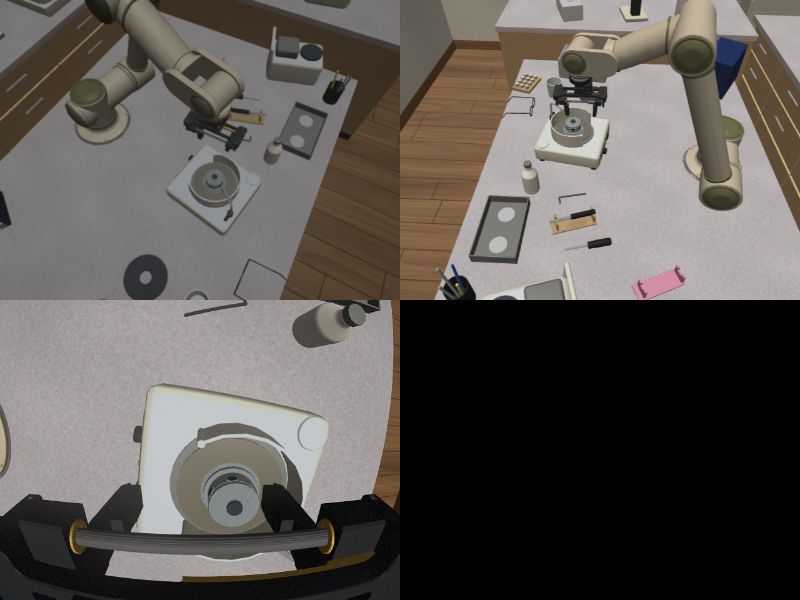

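Run:
```python
import cv2,numpy as np
s=cv2.imread('pics/s0.png')[130:350,270:470];d=cv2.imread('pics/d0.png')[180:480,200:480];
cv2.imwrite('pics/crop.png',np.hstack([cv2.resize(s,(400,440),interpolation=2),cv2.resize(d,(400,440),interpolation=2)]))
```

```text
(no output)
```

View pics/crop.png

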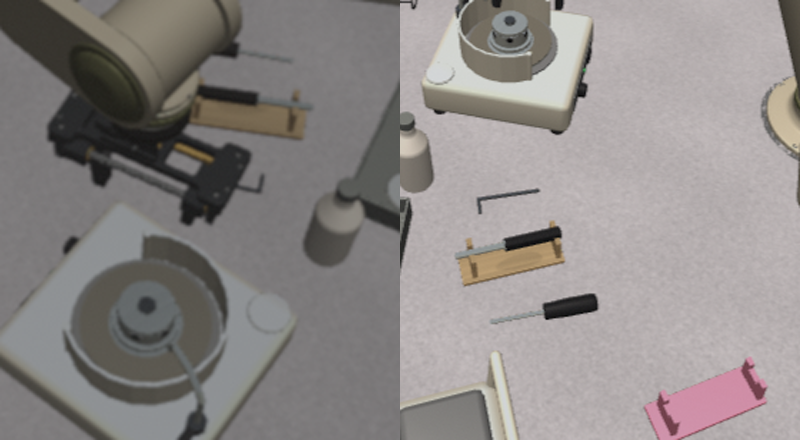

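The side view shows two rests. The tan one at side px (294,343) carries the bar. The pink one at (434,438) is the look-alike, so I'll use the tan one. Next I need the nut's phase and the grinder's yaw.

Run:
```python
from h import *
w=cv2.imread('pics/w0.png')[200:420,220:540]; d=cv2.imread('pics/d0.png')
cv2.imwrite('pics/nut.png',np.vstack([cv2.resize(w,(800,550),interpolation=2)]))
print(proj('wrist',[588,-72,140]),proj('side',[588,-72,140]))
```

```text
[np.float64(332.13023228668027), np.float64(373.0722004225425)] [np.float64(193.6749879802784), np.float64(277.23871479398235)]
```

View pics/nut.png

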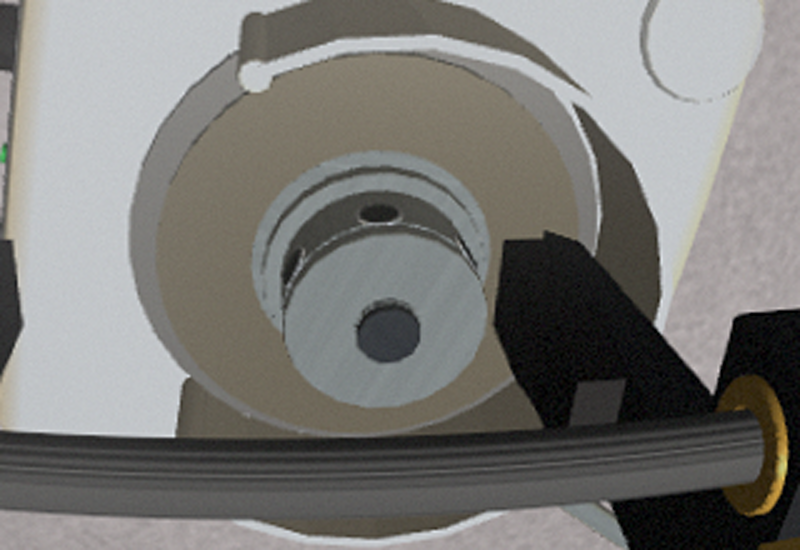

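Run:
```python
from h import *
np.set_printoptions(precision=1,suppress=True)
st=r.read_state()
f=lambda x,y,z: atz('wrist',[200+y/2.5,220+x/2.5],z,st)
c=f(386,313,141); print('nut top',c)
print('bore',f(388,332,141))
h=f(379,213,127.5);v=h-c;print('hole',h,np.degrees(np.arctan2(v[1],v[0])),np.hypot(v[0],v[1]))
h=f(291,268,127.5);v=h-c;print('hole2',h,np.degrees(np.arctan2(v[1],v[0])),np.hypot(v[0],v[1]))
g=f(255,75,145);v=g-c;print('guard end',g,np.degrees(np.arctan2(v[1],v[0])),np.hypot(v[0],v[1]))
a=f(35,0,83);b=f(5,430,83);print('edge',a,b,np.degrees(np.arctan2(*(a-b)[:2][::-1])))
# bar line in side image: mask of tommy_grip in both
for cam in ['side','scene']:
  im=viewer.get_image(cam)
  for o in viewer.trace(cam,'tommy_grip')[:2]:
    print(cam,o['conf'],o['rect'])
    ys,xs=np.nonzero(o['pixels']); l=cv2.fitLine(np.c_[xs,ys].astype(np.float32),cv2.DIST_HUBER,0,.01,.01).ravel()
    t=(xs-l[2])*l[0]+(ys-l[3])*l[1]
    for q in(t.min(),t.max()): print(atz(cam,[l[3]+q*l[1],l[2]+q*l[0]],42))
```

```text
nut top [588.5 -65.1 141. ]
bore [589.5 -72.  141. ]
hole [586.4 -37.5 127.5] 94.33938320182455 27.64007180894505
hole2 [559.8 -56.4 127.5] 163.08136977602862 30.013122256676986
guard end [548.6  11.4 145. ] 117.56312394684578 86.25624243410036
edge [474.5  19.6  83. ] [ 444.3 -160.1   83. ] 80.45996499603774
side 0.7 [275.6, 345.9, 76.1, 21.3]
[636.2 345.7  42. ]
[479.9 295.1  42. ]
scene 0.77 [396.2, 180.1, 55.9, 15.4]
[485.8 296.7  42. ]
[635.5 344.5  42. ]
```

Emit:
{"op": "servo_tool", "data": {
  "increments": [
    [0,3,-0.3,0.5,7.1],
    [0,6,-0.6,1,14.2],
    [0,9,-0.8,1.8,21.3],
    [0,12.2,-1.1,2.6,28.4],
    [0,15.3,-1.4,3.5,35.5],
    [0,18.4,-1.7,4.5,42.6],
    [0,21.4,-2,5.5,49.7],
    [0,24.5,-2.3,6.5,56.8],
    [0,27.6,-2.5,7.5,63.9],
    [0,30.6,-2.8,8,71]
  ]
}}

```text
time: 2.98
tool_pos: [521.4, 307.5, 157.5]
tcp_rot: [0.0, 0.987, 0.162, -0.001]
contact_force: [0.2, -0.6, 0.2]
gripper_width: 88.2
```

Run:
```python
from h import *
np.set_printoptions(precision=1,suppress=True)
st=r.read_state(); Rt=q2R(st['tcp_rot']);print(st['tool_pos'],Rt[:,0],np.degrees(np.arctan2(Rt[1,0],Rt[0,0])),st['time'])
im=save('wrist','w1')
for t,z in(('tommy_grip',42),('tommy_tip',42),('rest_grip',42)):
  for o in viewer.landmark_of('wrist',t)[:2]: print(t,o['conf'],o['centre'],atz('wrist',o['centre'],z,st))
for o in viewer.trace('wrist','tommy_grip')[:1]:
    ys,xs=np.nonzero(o['pixels']); print(o['rect'])
    m=np.array([atz('wrist',[a,b],47,st)[:2] for a,b in zip(ys[::7],xs[::7])]).astype(np.float32)
    l=cv2.fitLine(m,cv2.DIST_HUBER,0,.01,.01).ravel(); t=(m-l[2:])@l[:2]; print(l,np.degrees(np.arctan2(l[1],l[0])),l[2:]+t.min()*l[:2],l[2:]+t.max()*l[:2])
```

```text
[521.4 307.5 157.5] [ 0.9  0.3 -0. ] 18.650903618624124 2.9833
tommy_grip 0.64 [234.8, 323.6] [522.4 306.6  42. ]
tommy_tip 0.58 [69.0, 326.8] [635.7 342.7  42. ]
rest_grip 0.59 [229.8, 325.0] [526.3 306.9  42. ]
```

View pics/w1.png

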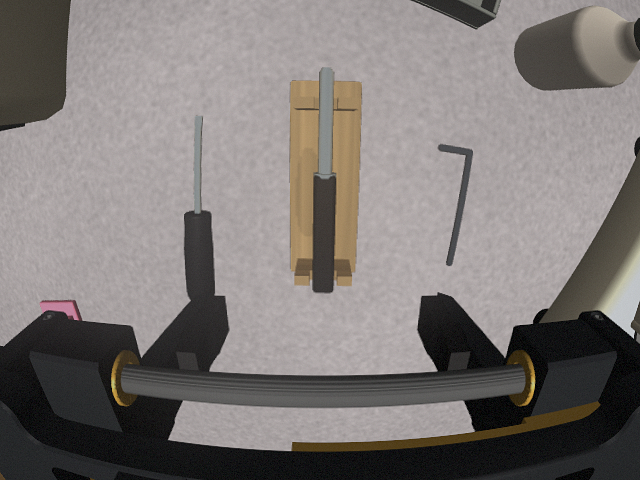

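Emit:
{"op": "servo_tool", "data": {
  "increments": [
    [0,0.1,0.1,2,0.9],
    [0,0.1,0.1,5,0.9],
    [0,0.1,0.1,8,0.9],
    [0,0.1,0.1,11,0.9],
    [0,0.1,0.1,13,0.9],
    [0,0.1,0.1,13.4,0.9],
    [0.7,0.1,0.1,13.4,0.9],
    [1,0.1,0.1,13.4,0.9],
    [1,0.1,0.1,13.4,0.9],
    [1,0.1,0.1,13.4,0.9]
  ]
}}

```text
time: 4.07
tool_pos: [524.0, 305.4, 26.4]
tcp_rot: [-0.0, 0.988, 0.157, 0.001]
contact_force: [-0.1, -0.3, -0.1]
gripper_width: 63.7
```

Emit:
{"op": "servo_tool", "data": {
  "increments": [
    [1,0,0,0,0],
    [1,0,0,0,0],
    [1,0,0,0,0],
    [1,0,0,0,0],
    [1,0,0,0,0],
    [1,0,0,0,0],
    [1,0,0,0,0],
    [1,0,0,0,0],
    [1,0,0,-0.5,0],
    [1,0,0,-2,0]
  ]
}}

```text
time: 4.9
tool_pos: [522.1, 304.9, 43.2]
tcp_rot: [0.0, 0.988, 0.157, -0.002]
contact_force: [0.0, 0.8, -1.5]
gripper_width: 15.4
```

Run:
```python
from h import *
np.set_printoptions(precision=2,suppress=True)
st=r.read_state(); Rt=q2R(st['tcp_rot']);print(st['tool_pos'],np.degrees(np.arctan2(Rt[1,0],Rt[0,0])),st['contact_force'],st['wrist_torque'],st['joints'])
```

```text
[522.09 304.94  43.2 ] 18.099449294265558 [ 0.01  0.81 -1.55] [0.04 0.11 0.04] [ 0.33  0.67  1.39 -0.    1.08  1.59]
```

Emit:
{"op": "servo_tool", "data": {
  "increments": [
    [1,0,0.5,-3.5,2],
    [1,-1,2.5,-6.5,6],
    [1,-2.5,5.5,-9,10],
    [1,-4.5,9,-11,15],
    [1,-7,12,-13,20],
    [1,-9,15,-15,25],
    [1,-11,18,-17,30],
    [1,-13,21,-19,35],
    [1,-15,24,-20,40],
    [1,-17.1,26.4,-20.5,44.6]
  ]
}}

```text
time: 5.73
tool_pos: [442.4, -0.9, 251.8]
tcp_rot: [0.0, 0.973, -0.232, 0.002]
contact_force: [1.3, -0.3, -1.2]
gripper_width: 15.2
```

Run:
```python
from h import *
np.set_printoptions(precision=2,suppress=True)
viewer.get_image('wrist');viewer.get_image('wrist')
st=r.read_state(); Rt=q2R(st['tcp_rot']);print(st['tool_pos'],Rt[:,2],np.degrees(np.arctan2(Rt[1,0],Rt[0,0])),st['dq'],st['contact_force'],st['wrist_torque'],st['time'])
im=save('wrist','w2')
cv2.imwrite('pics/w2c.png',cv2.resize(im[0:300,200:600],(800,600),interpolation=2)[:,:,::-1])
for t in('tommy_tip','nut','grinder','guard'):
  for o in viewer.landmark_of('wrist',t)[:2]: print(t,o['conf'],o['centre'])
```

```text
[441.76  -1.83 251.06] [ 0. -0. -1.] -26.918425730362777 [ 0.08  0.04 -0.01  0.03 -0.01 -0.01] [ 0.42  0.83 -1.93] [ 0.22  0.15 -0.03] 5.8333
tommy_tip 0.82 [16.7, 319.5]
tommy_tip 0.5 [297.7, 53.7]
nut 0.91 [29.9, 311.4]
grinder 0.67 [52.6, 312.7]
guard 0.18 [14.8, 323.0]
```

View pics/w2c.png

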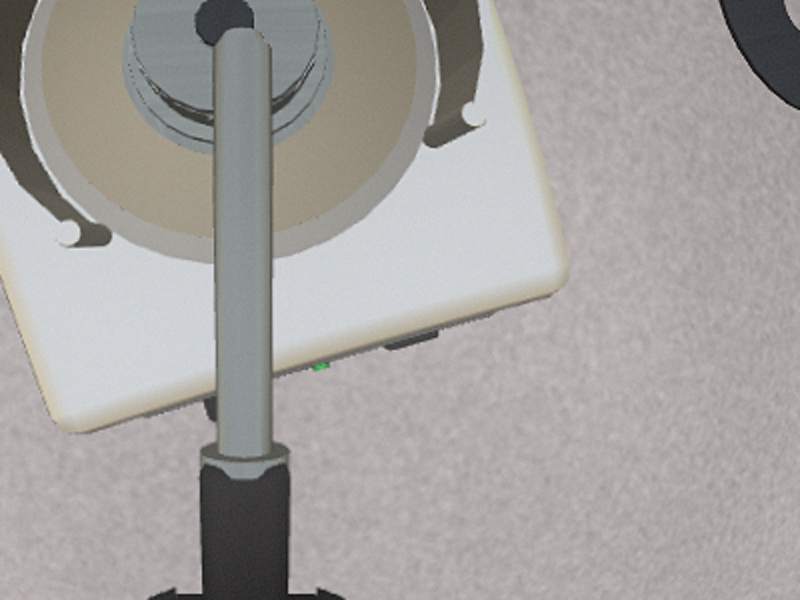

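Run:
```python
from h import *
np.set_printoptions(precision=1,suppress=True)
# state as of picture
st=dict(tool_pos=np.array([441.76,-1.83,251.06])); a=np.radians(-26.92)
x=np.array([np.cos(a),np.sin(a),0]);y=np.array([np.sin(a),-np.cos(a),0]);M=np.c_[x,y,[0,0,-1]]
q=R.from_matrix(M).as_quat();st['tcp_rot']=[q[3],*q[:3]]
f=lambda X,Y,z: atz('wrist',[Y/2,200+X/2],z,st)
g1=f(68,232,145);g2=f(474,112,145);b=f(224,22,142)
print(g1,g2,b)
for c in(b,):
  for g in(g1,g2):
    v=g-c;print(np.degrees(np.arctan2(v[1],v[0]))%360,np.hypot(v[0],v[1]))
m=(g1-g2)[:2];print('chord',np.hypot(*m),'front az',np.degrees(np.arctan2(m[1],m[0]))+90)
mm=(g1+g2)[:2]/2; az=np.radians(np.degrees(np.arctan2(m[1],m[0]))+90); print('axis from guard',mm-90*np.cos(np.radians(50))*np.array([np.cos(az),np.sin(az)]))
h1=f(70,430,80);h2=f(565,285,80);v=h1-h2;print('front edge',np.degrees(np.arctan2(v[1],v[0]))+90)
# bar in tool frame
for X,Y in((244,200),(244,440),(243,32)):
  for z in(268,):
    p=f(X,Y,z)-st['tool_pos'];print(M.T@p)
```

```text
[547.3  10.4 145. ] [ 524.  -131.8  145. ] [588.3 -69.4 142. ]
117.19109527590125 89.75443339778649
224.1018218670488 89.63605448601405
chord 144.12111814538156 front az 170.6744815204471
axis from guard [592.7 -70.1]
front edge 170.30728251727425
[ 90.1   0.9 -16.9]
[ 47.9   1.  -16.9]
[120.1   0.7 -16.9]
```

Emit:
{"op": "servo_tool", "data": {
  "increments": [
    [1,-0.2,0.05,2,-0.8],
    [1,-0.2,0.05,5,-0.8],
    [1,-0.2,0.05,8,-0.8],
    [1,-0.2,0.05,11,-0.8],
    [1,-0.2,0.05,13,-0.8],
    [1,-0.2,0.05,13.9,-0.8],
    [1,-0.2,0.05,13.9,-0.8],
    [1,-0.2,0.05,13.9,-0.8],
    [1,-0.2,0.05,13.9,-0.8],
    [1,-0.2,0.05,13.9,-0.8]
  ]
}}

```text
time: 6.92
tool_pos: [441.3, 1.9, 111.6]
tcp_rot: [0.0, 0.975, -0.222, 0.001]
contact_force: [0.4, 1.0, -1.2]
gripper_width: 15.7
```

```bash
cat >> h.py <<'E'
N=np.array([589,-70.5])
def show():
    st=r.read_state(); Rt=q2R(st['tcp_rot']);p=np.array(st['tool_pos']);d=p[:2]-N;F=np.array(st['contact_force']);M=np.array(st['wrist_torque'])
    ft=Rt.T@F
    print('pos',p.round(1),'az',round(np.degrees(np.arctan2(Rt[1,0],Rt[0,0])),2),'pos_az',round(np.degrees(np.arctan2(d[1],d[0])),2),'rad',round(np.hypot(*d),1),'Ftool',ft.round(1),'M',M.round(2),'T',round(M[2]+(d[0]*F[1]-d[1]*F[0])/1000,2),'w',round(st['gripper_width'],1),'t',round(st['time'],2),'dq',np.abs(st['dq']).max().round(3))
    return st
E
python3 - <<'E'
from h import *
show()
s=viewer.get_image('side');show()
cv2.imwrite('pics/d1.png',cv2.resize(s[150:270,220:380],(800,600),interpolation=2)[:,:,::-1])
for o in viewer.landmark_of('side','tommy_tip')[:2]:print(o)
E
```

```text
pos [441.3   1.9 111.6] az -25.66 pos_az 153.88 rad 164.5 Ftool [-0.1 -1.1  1.2] M [ 0.13  0.11 -0.04] T -0.22 w 15.7 t 6.92 dq 0.005
pos [441.2   1.9 111.5] az -25.67 pos_az 153.91 rad 164.6 Ftool [-0.2 -0.2  1.3] M [0.08 0.16 0.05] T 0.02 w 15.5 t 6.97 dq 0.005
{'centre': [203.5, 294.0], 'conf': 0.44}
{'centre': [312.7, 276.2], 'conf': 0.25}
```

View pics/d1.png

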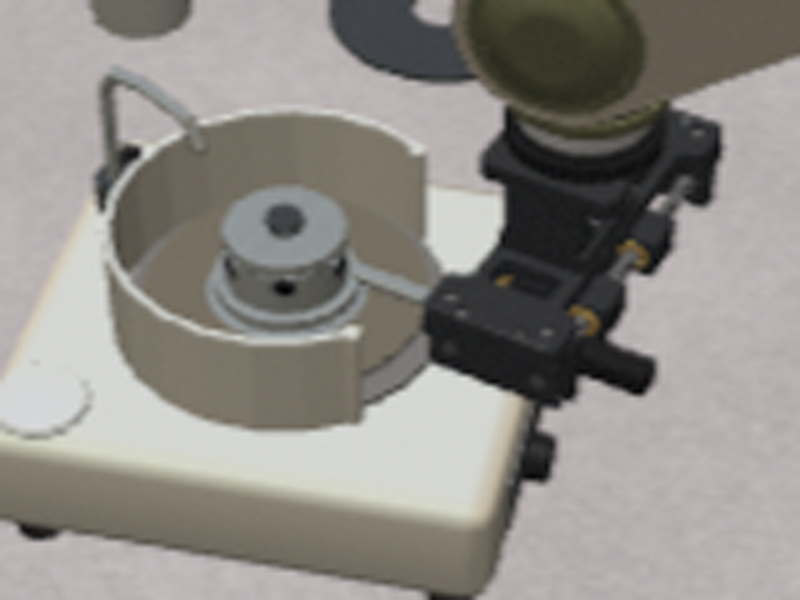

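Emit:
{"op": "servo_tool", "data": {
  "increments": [
    [1,0.3,0,0,0],
    [1,0.6,0,0,0],
    [1,0.9,0,0,0],
    [1,1.2,0,0,0],
    [1,1.5,0,0,0],
    [1,1.7,0,0,0],
    [1,1.9,0,0,0],
    [1,1.9,0,0,0],
    [1,1.9,0,0,0],
    [1,1.9,0,0,0]
  ]
}}

```text
time: 7.85
tool_pos: [457.7, -6.4, 110.7]
tcp_rot: [-0.0, 0.975, -0.222, -0.0]
contact_force: [0.7, 0.8, -2.3]
gripper_width: 15.4
```

```bash
python3 -c "
from h import *
show()"
```

```text
pos [457.7  -6.4 110.7] az -25.7 pos_az 153.99 rad 146.1 Ftool [ 0.3 -1.   2.3] M [0.16 0.15 0.03] T -0.12 w 15.4 t 7.85 dq 0.002
```

Emit:
{"op": "servo_tool", "data": {
  "increments": [
    [1,0.3,0,0,0],
    [1,0.6,0,0,0],
    [1,0.9,0,0,0],
    [1,1.2,0,0,0],
    [1,1.4,0,0,0],
    [1,1.4,0,0,0],
    [1,1.4,0,0,0],
    [1,1.4,0,0,0],
    [1,1.4,0,0,0],
    [1,1.4,0,0,0]
  ]
}}

```text
time: 8.68
tool_pos: [470.4, -12.5, 110.8]
tcp_rot: [0.0, 0.975, -0.222, -0.0]
contact_force: [0.0, 0.2, -0.7]
gripper_width: 15.5
```

```bash
python3 -c "
from h import *
show()"
```

```text
pos [470.4 -12.5 110.8] az -25.7 pos_az 153.95 rad 132.1 Ftool [-0.1 -0.2  0.7] M [ 0.11  0.15 -0.03] T -0.06 w 15.5 t 8.68 dq 0.002
```

Emit:
{"op": "servo_tool", "data": {
  "increments": [
    [1,0.01,-0.46,0,2],
    [1,0.03,-0.92,0,4],
    [1,0.07,-1.38,0,6],
    [1,0.13,-1.84,0,8],
    [1,0.2,-2.29,0,10],
    [1,0.29,-2.74,0,12],
    [1,0.39,-3.19,0,14],
    [1,0.51,-3.64,0,16],
    [1,0.58,-3.86,0,17],
    [1,0.58,-3.86,0,17]
  ]
}}

```text
time: 9.52
tool_pos: [491.6, 19.8, 110.4]
tcp_rot: [0.001, 0.931, -0.365, -0.001]
contact_force: [-4.5, -3.0, -1.0]
gripper_width: 15.5
```

```bash
python3 -c "
from h import *
show()"
```

```text
pos [491.6  19.8 110.4] az -42.76 pos_az 137.17 rad 132.8 Ftool [-1.2  5.3  1. ] M [-0.29  0.75 -0.53] T 0.17 w 15.5 t 9.52 dq 0.044
```

Emit:
{"op": "servo_tool", "data": {
  "increments": [
    [1,-0.8,0,0,0],
    [1,-1.9,0,0,0],
    [1,-2.9,0,0,0],
    [1,-2.8,1.82,0,-6.5],
    [1,-2.49,3.62,0,-13],
    [1,-1.98,5.37,0,-19.5],
    [1,-1.27,7.06,0,-26],
    [1,-0.38,8.65,0,-32.5],
    [1,0.69,10.13,0,-39],
    [1,1.92,11.48,0,-45.5]
  ]
}}

```text
time: 10.35
tool_pos: [428.2, -78.0, 111.0]
tcp_rot: [-0.0, 1.0, 0.028, 0.0]
contact_force: [1.0, -0.0, -1.5]
gripper_width: 15.6
```

Emit:
{"op": "servo_tool", "data": {
  "increments": [
    [1,0.07,1.54,0,-5.5],
    [1,0.3,3.07,0,-11],
    [1,0.62,4.44,0,-16],
    [1,0.62,4.44,0,-16],
    [1,0.62,4.44,0,-16],
    [1,0.62,4.44,0,-16],
    [1,1.2,4.27,0,-16],
    [1,1.77,4.11,0,-16],
    [1,2.25,3.97,0,-16],
    [1,2.25,3.97,0,-16]
  ]
}}

```text
time: 11.18
tool_pos: [447.8, -114.9, 108.8]
tcp_rot: [-0.002, 0.986, 0.164, -0.008]
contact_force: [-25.1, -10.4, -1.7]
gripper_width: 15.6
```

```bash
python3 -c "
from h import *
show()"
```

```text
pos [ 447.8 -114.9  108.8] az 18.89 pos_az -162.54 rad 148.1 Ftool [-27.    1.8   2.1] M [-1.47  4.   -0.08] T 0.28 w 15.6 t 11.18 dq 0.019
```

Emit:
{"op": "servo_tool", "data": {
  "increments": [
    [1,-0.6,0,0,0],
    [1,-1.2,-0.2,0,0],
    [1,-1.2,-0.3,0,0],
    [1,-1.2,-0.3,0,0],
    [1,-1.2,-0.3,0,0],
    [1,-0.8,-0.3,0,0],
    [1,-0.5,-0.3,0,0],
    [1,-0.2,-0.3,0,0],
    [1,0,-0.3,0,0],
    [1,0,-0.3,0,0]
  ]
}}

```text
time: 12.02
tool_pos: [447.3, -113.0, 109.0]
tcp_rot: [-0.002, 0.986, 0.164, -0.007]
contact_force: [-24.8, -9.8, -1.6]
gripper_width: 15.7
```

```bash
python3 -c "
from h import *
show()"
```

```text
pos [ 447.3 -113.   109. ] az 18.87 pos_az -163.3 rad 147.9 Ftool [-26.6   1.3   1.9] M [-1.47  3.74 -0.12] T 0.21 w 15.7 t 12.02 dq 0.008
```

Emit:
{"op": "servo_tool", "data": {
  "increments": [
    [1,-1.5,0,0,0],
    [1,-1.6,0,-2,0],
    [1,-1.6,0,-5.5,0],
    [1,0,-1.5,-9,0],
    [1,3,-4,-11.5,0],
    [1,6,-6.5,-13,0],
    [1,8.5,-8.5,-13,0],
    [1,10.7,-10,-13,0],
    [1,10.7,-10,-13,0],
    [1,10.7,-10,-13,0]
  ]
}}

```text
time: 12.85
tool_pos: [521.7, 16.9, 240.4]
tcp_rot: [-0.0, 0.986, 0.165, -0.0]
contact_force: [-0.2, -1.1, -1.4]
gripper_width: 15.6
```

Run:
```python
from h import *
viewer.get_image('wrist');st=show();p=proj('wrist',[589,-70.5,130],st);print(p)
im=save('wrist','w3');import pickle;pickle.dump({k:st[k] for k in('tool_pos','tcp_rot')},open('w3.pkl','wb'))
r0,c0=int(p[0])-60,int(p[1])-80;r0=max(r0,0);c0=min(max(c0,0),480);print(r0,c0)
cv2.imwrite('pics/w3c.png',cv2.resize(im[r0:r0+120,c0:c0+160],(800,600),interpolation=2)[:,:,::-1])
```

```text
pos [521.2  16.  240.4] az 18.86 pos_az 128.09 rad 110.0 Ftool [-1.1  0.1  1.9] M [0.02 0.12 0.02] T 0.14 w 15.5 t 12.9 dq 0.028
[np.float64(191.08136570201384), np.float64(464.24431364515715)]
131 384
```

View pics/w3c.png

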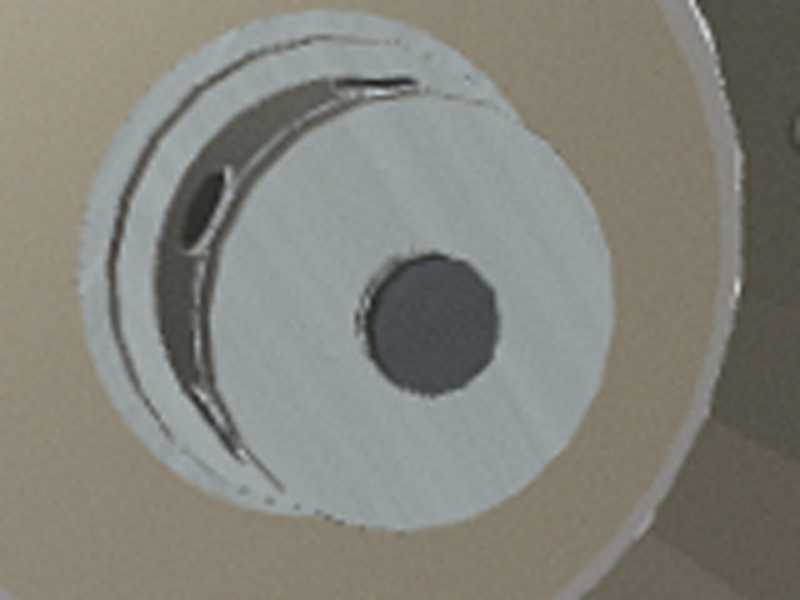

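Run:
```python
from h import *
import pickle
np.set_printoptions(precision=1,suppress=True)
st=pickle.load(open('w3.pkl','rb'))
f=lambda X,Y,z: atz('wrist',[131+Y/5,384+X/5],z,st)
# top outline circle r=32 points fit -> centre at z 142
pts=np.array([f(X,Y,142)[:2] for X,Y in[(613,310),(570,445),(500,515),(410,530),(330,500),(500,115),(580,190),(205,320),(250,190)]])
A=np.c_[2*pts,np.ones(len(pts))];s=np.linalg.lstsq(A,(pts**2).sum(1),rcond=None)[0];c=s[:2];print('c',c,'r',np.sqrt(s[2]+c@c))
for z in(126,128,130):
  for X,Y in((203,212),(375,86),(220,425)):
    v=f(X,Y,z)[:2]-c;print(z,round(np.degrees(np.arctan2(v[1],v[0]))%360,1),round(np.hypot(*v),1),end=' | ')
  print()
# model projection: predicted pixel of holes for phase
for ph in(132,134,136,138,140,142):
  out=[]
  for k in(-60,0,60):
    a=np.radians(ph+k);p=proj('wrist',[c[0]+31.5*np.cos(a),c[1]+31.5*np.sin(a),127.5],st);out.append([round((p[1]-384)*5),round((p[0]-131)*5)])
  print(ph,out)
```

```text
c [588.1 -69.2] r 31.23879708246543
126 86.7 31.1 | 126 25.0 31.5 | 126 148.5 31.2 | 
128 86.7 31.7 | 128 26.4 31.7 | 128 147.1 31.4 | 
130 86.6 32.3 | 130 27.7 31.9 | 130 145.7 31.5 | 
132 [[232, 165], [194, 377], [343, 503]]
134 [[228, 171], [197, 384], [350, 503]]
136 [[223, 177], [200, 391], [356, 504]]
138 [[219, 183], [203, 397], [363, 504]]
140 [[215, 190], [206, 403], [370, 504]]
142 [[211, 196], [209, 410], [376, 504]]
```

Emit:
{"op": "servo_tool", "data": {
  "increments": [
    [1,-2.5,2.5,0,-1.5],
    [1,-5,5,0,-3],
    [1,-7.6,7.5,0,-4.5],
    [1,-10.1,10,0,-6],
    [1,-12.63,12.42,0,-7.9],
    [1,-12.63,12.42,2,-7.9],
    [1,-12.63,12.42,5,-7.9],
    [1,-12.63,12.42,8.5,-7.9],
    [1,-12.63,12.42,11.5,-7.9],
    [1,-12.63,12.42,13,-7.9]
  ]
}}

```text
time: 13.78
tool_pos: [439.6, -142.7, 108.0]
tcp_rot: [-0.001, 0.973, 0.23, -0.002]
contact_force: [-0.8, 0.4, -1.1]
gripper_width: 15.6
```

Emit:
{"op": "servo_tool", "data": {
  "increments": [
    [1,0,0,0,0],
    [1,0,0,0,0],
    [1,0,0,0,0],
    [1,0,0,0,0],
    [1,0.4,0,0,0],
    [1,0.8,0,0,0],
    [1,1.2,0,0,0],
    [1,1.6,0,0,0],
    [1,1.9,0,0,0],
    [1,1.9,0,0,0]
  ]
}}

```text
time: 14.62
tool_pos: [456.5, -134.0, 110.0]
tcp_rot: [-0.001, 0.973, 0.231, -0.003]
contact_force: [-13.1, -7.3, -1.5]
gripper_width: 15.7
```

```bash
sed -i 's/N=np.array.*/N=np.array([588.2,-69.3])/' h.py; python3 -c "
from h import *
show()"
```

```text
pos [ 456.5 -134.   110. ] az 26.76 pos_az -153.84 rad 146.7 Ftool [-15.    0.6   1.6] M [-1.02  1.9  -0.19] T -0.09 w 15.7 t 14.62 dq 0.012
```

Run:
```python
from h import *
a=cv2.imread('pics/w2.png')[0:300,250:400];b=cv2.imread('pics/w3.png')[0:300,250:400]
s=viewer.get_image('side')[:,:,::-1][160:260,230:330]
cv2.imwrite('pics/cmp.png',np.hstack([cv2.resize(a,(200,400)),cv2.resize(b,(200,400)),cv2.resize(s,(400,400),interpolation=2)]))
```

```text
(no output)
```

View pics/cmp.png

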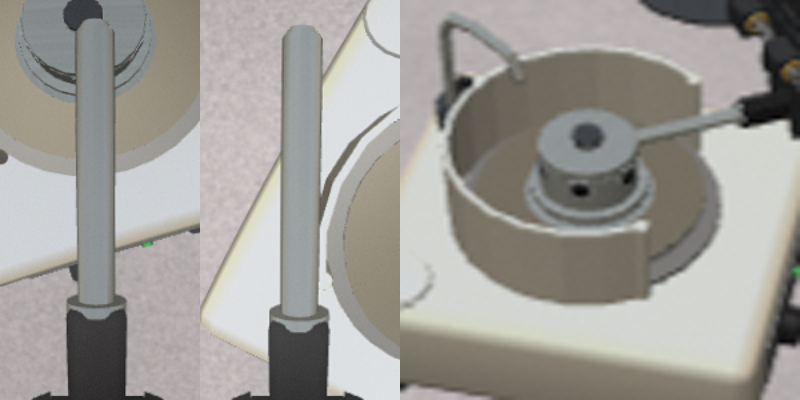

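Run:
```python
from h import *
def P(p):
    q=proj('side',p);return np.round([400+(q[1]-230)*4,(q[0]-160)*4]).tolist()
a=np.radians(206.7);u=np.array([np.cos(a),np.sin(a)])
for rad in(35,80):
  for z in(124,128,132,136):print(rad,z,P([*(N+rad*u),z]))
print('top',P([*N,142]))
for az in(86.7,146.7):
  b=np.radians(az);print('hole',P([N[0]+32*np.cos(b),N[1]+32*np.sin(b),128]))
show()
```

```text
35 124 [639.0, 142.0]
35 128 [639.0, 138.0]
35 132 [639.0, 133.0]
35 136 [639.0, 128.0]
80 124 [703.0, 125.0]
80 128 [703.0, 120.0]
80 132 [703.0, 115.0]
80 136 [703.0, 111.0]
top [588.0, 135.0]
hole [581.0, 185.0]
hole [628.0, 171.0]
pos [ 456.6 -134.1  110. ] az 26.75 pos_az -153.8 rad 146.7 Ftool [-13.9   1.5   1.5] M [-0.97  1.78 -0.13] T 0.11 w 15.5 t 14.67 dq 0.005
```

Emit:
{"op": "servo_tool", "data": {
  "increments": [
    [1,-0.8,0,0,0],
    [1,-1,0,0.2,0],
    [1,-1,0,0.4,0],
    [1,-1,0,0.4,0],
    [1,-1,0,0.4,0],
    [1,-0.6,0,0.4,0],
    [1,-0.3,0,0.4,0],
    [1,0,0,0.4,0],
    [1,0.2,0,0.4,0],
    [1,0.2,0,0.4,0]
  ]
}}

```text
time: 15.5
tool_pos: [460.9, -132.8, 106.7]
tcp_rot: [0.0, 0.973, 0.231, 0.0]
contact_force: [0.3, 0.8, -2.1]
gripper_width: 16.0
```

```bash
python3 -c "
from h import *
show()"
```

```text
pos [ 460.9 -132.8  106.7] az 26.73 pos_az -153.48 rad 142.3 Ftool [ 0.6 -0.6  2.1] M [0.03 0.09 0.03] T -0.05 w 16.0 t 15.5 dq 0.012
```

Emit:
{"op": "servo_tool", "data": {
  "increments": [
    [1,0.4,0,0,0],
    [1,0.8,0,0,0],
    [1,1.2,0,0,0],
    [1,1.4,0,0,0],
    [1,1.4,0,0,0],
    [1,1.43,-0.9,0,4],
    [1,1.53,-1.8,0,8],
    [1,1.68,-2.68,0,12],
    [1,1.9,-3.56,0,16],
    [1,2.18,-4.41,0,20]
  ]
}}

```text
time: 16.33
tool_pos: [460.2, -84.6, 107.0]
tcp_rot: [0.001, 0.998, 0.056, 0.0]
contact_force: [-0.3, -5.8, -1.4]
gripper_width: 15.9
```

```bash
python3 -c "
from h import *
show()"
```

```text
pos [460.2 -84.6 107. ] az 6.44 pos_az -173.17 rad 128.9 Ftool [-1.   5.7  1.5] M [-0.77  0.05 -0.43] T 0.31 w 15.9 t 16.33 dq 1.028
```

Emit:
{"op": "servo_tool", "data": {
  "increments": [
    [1,0.03,-0.9,0,4],
    [1,0.13,-1.8,0,8],
    [1,0.28,-2.68,0,12],
    [1,0.5,-3.56,0,16],
    [1,0.78,-4.41,0,20],
    [1,1,-4.97,0,22.7],
    [1,1.21,-5.45,0,25],
    [1,1.21,-5.45,0,25],
    [1,1.21,-5.45,0,25],
    [1,1.21,-5.45,0,25]
  ]
}}

```text
time: 17.17
tool_pos: [465.4, -28.7, 106.7]
tcp_rot: [0.0, 0.987, -0.159, -0.0]
contact_force: [-2.2, -3.3, -1.4]
gripper_width: 15.9
```

```bash
python3 -c "
from h import *
show()"
```

```text
pos [465.4 -28.7 106.7] az -18.25 pos_az 161.69 rad 129.3 Ftool [-1.   3.8  1.4] M [-0.34  0.41 -0.34] T 0.15 w 15.9 t 17.17 dq 0.003
```

Emit:
{"op": "servo_tool", "data": {
  "increments": [
    [1,0.03,-0.9,0,4],
    [1,0.13,-1.8,0,8],
    [1,0.28,-2.68,0,12],
    [1,0.41,-3.23,0,14.5],
    [1,0.56,-3.77,0,17],
    [1,0.74,-4.31,0,19.5],
    [1,0.9,-4.73,0,21.5],
    [1,1.03,-5.04,0,23],
    [1,1.03,-5.04,0,23],
    [1,1.03,-5.04,0,23]
  ]
}}

```text
time: 18.0
tool_pos: [490.7, 16.3, 106.5]
tcp_rot: [0.0, 0.936, -0.352, -0.001]
contact_force: [-5.9, -1.8, -2.7]
gripper_width: 15.5
```

```bash
python3 -c "
from h import *
show()"
```

```text
pos [490.7  16.3 106.5] az -41.23 pos_az 138.74 rad 129.8 Ftool [-3.2  5.3  2.7] M [ 0.01  0.76 -0.32] T 0.36 w 15.5 t 18.0 dq 0.004
```

Emit:
{"op": "servo_tool", "data": {
  "increments": [
    [1,-0.9,0,0,0],
    [1,-1.8,0,0,0],
    [1,-2.7,0,0,0],
    [1,-3.4,0,0,0],
    [1,-3.4,0,0,0],
    [1,-3.4,0,0,0],
    [1,-3.3,1.85,0,-6.5],
    [1,-2.98,3.67,0,-13],
    [1,-2.47,5.44,0,-19.5],
    [1,-1.75,7.15,0,-26]
  ]
}}

```text
time: 18.83
tool_pos: [430.7, -26.5, 106.9]
tcp_rot: [0.0, 0.992, -0.13, 0.0]
contact_force: [0.7, -0.6, -1.5]
gripper_width: 15.7
```

Emit:
{"op": "servo_tool", "data": {
  "increments": [
    [1,0.09,1.7,0,-6],
    [1,0.36,3.39,0,-12],
    [1,0.8,5.04,0,-18],
    [1,1.41,6.63,0,-24],
    [1,2.18,8.15,0,-30],
    [1,3.08,9.54,0,-35.8],
    [1,3.08,9.54,0,-35.8],
    [1,3.08,9.54,0,-35.8],
    [1,3.08,9.54,0,-35.8],
    [1,3.08,9.54,0,-35.8]
  ]
}}

```text
time: 19.67
tool_pos: [435.3, -125.2, 106.7]
tcp_rot: [-0.0, 0.984, 0.178, -0.0]
contact_force: [-0.3, 0.2, -2.1]
gripper_width: 15.7
```

Emit:
{"op": "servo_tool", "data": {
  "increments": [
    [1,0.5,0,0,0],
    [1,1,0,0,0],
    [1,1.4,0,0,0],
    [1,1.7,0,0,0],
    [1,1.9,0,0,0],
    [1,2,0,0,0],
    [1,2,0,0,0],
    [1,2,0,0,0],
    [1,2,0,0,0],
    [1,2,0,0,0]
  ]
}}

```text
time: 20.5
tool_pos: [454.7, -119.1, 106.9]
tcp_rot: [0.0, 0.984, 0.178, 0.0]
contact_force: [2.5, -2.6, -1.5]
gripper_width: 15.6
```

```bash
python3 -c "
from h import *
show()"
```

```text
pos [ 454.7 -119.1  106.9] az 20.49 pos_az -159.53 rad 142.5 Ftool [1.4 3.3 1.5] M [-0.29 -0.14 -0.22] T 0.25 w 15.6 t 20.5 dq 0.002
```

Emit:
{"op": "servo_tool", "data": {
  "increments": [
    [1,0.5,0,0,0],
    [1,1,0,0,0],
    [1,1.4,0,0,0],
    [1,1.4,0,0,0],
    [1,1.42,-0.68,0,3],
    [1,1.47,-1.35,0,6],
    [1,1.56,-2.02,0,9],
    [1,1.68,-2.68,0,12],
    [1,1.68,-2.68,0,12],
    [1,1.68,-2.68,0,12]
  ]
}}

```text
time: 21.33
tool_pos: [460.9, -88.0, 106.9]
tcp_rot: [0.0, 0.997, 0.075, 0.0]
contact_force: [2.5, -3.7, -2.2]
gripper_width: 15.2
```

```bash
python3 -c "
from h import *
show()"
```

```text
pos [460.9 -88.  106.9] az 8.61 pos_az -171.65 rad 128.6 Ftool [1.9 4.  2.2] M [-0.38 -0.08 -0.28] T 0.24 w 15.2 t 21.33 dq 0.014
```

Emit:
{"op": "servo_tool", "data": {
  "increments": [
    [1,0.02,-0.68,0,3],
    [1,0.07,-1.35,0,6],
    [1,0.16,-2.02,0,9],
    [1,0.28,-2.68,0,12],
    [1,0.44,-3.34,0,15],
    [1,0.44,-3.34,0,15],
    [1,0.44,-3.34,0,15],
    [1,0.44,-3.34,0,15],
    [1,0.44,-3.34,0,15],
    [1,0.44,-3.34,0,15]
  ]
}}

```text
time: 22.17
tool_pos: [460.0, -54.6, 106.7]
tcp_rot: [-0.0, 0.998, -0.056, -0.0]
contact_force: [0.5, -3.6, -1.7]
gripper_width: 15.4
```

```bash
python3 -c "
from h import *
show()"
```

```text
pos [460.  -54.6 106.7] az -6.47 pos_az 173.47 rad 129.1 Ftool [0.9 3.5 1.7] M [-0.41 -0.04 -0.22] T 0.23 w 15.4 t 22.17 dq 0.007
```

Emit:
{"op": "servo_tool", "data": {
  "increments": [
    [1,0.02,-0.68,0,3],
    [1,0.07,-1.35,0,6],
    [1,0.16,-2.02,0,9],
    [1,0.28,-2.68,0,12],
    [1,0.44,-3.34,0,15],
    [1,0.63,-3.99,0,18],
    [1,0.63,-3.99,0,18],
    [1,0.63,-3.99,0,18],
    [1,0.63,-3.99,0,18],
    [1,0.63,-3.99,0,18]
  ]
}}

```text
time: 23.0
tool_pos: [470.4, -15.6, 106.6]
tcp_rot: [-0.0, 0.977, -0.212, -0.001]
contact_force: [-0.5, -2.2, -1.8]
gripper_width: 15.5
```

```bash
python3 -c "
from h import *
show()"
```

```text
pos [470.4 -15.6 106.6] az -24.45 pos_az 155.5 rad 129.5 Ftool [0.4 2.3 1.8] M [-0.3   0.3  -0.28] T 0.01 w 15.5 t 23.0 dq 0.009
```

Emit:
{"op": "servo_tool", "data": {
  "increments": [
    [1,0.02,-0.68,0,3],
    [1,0.07,-1.35,0,6],
    [1,0.16,-2.02,0,9],
    [1,0.28,-2.68,0,12],
    [1,0.44,-3.34,0,15],
    [1,0.63,-3.99,0,18],
    [1,0.63,-3.99,0,18],
    [1,0.63,-3.99,0,18],
    [1,0.63,-3.99,0,18],
    [1,0.63,-3.99,0,18]
  ]
}}

```text
time: 23.83
tool_pos: [492.5, 18.2, 106.6]
tcp_rot: [-0.0, 0.932, -0.362, -0.001]
contact_force: [-2.5, -0.8, -3.0]
gripper_width: 15.7
```

```bash
cat >> h.py <<'E'
def avg(n=6):
    T=[];
    for i in range(n):
        if i: viewer.get_image('side')
        st=r.read_state();d=np.array(st['tool_pos'])[:2]-N;F=st['contact_force'];M=st['wrist_torque'];T.append(M[2]+(d[0]*F[1]-d[1]*F[0])/1000)
    print('T avg',np.mean(T).round(3),'sd',np.std(T).round(3))
E
python3 -c "
from h import *
show();avg(5)"
```

```text
pos [492.5  18.2 106.6] az -42.45 pos_az 137.58 rad 129.7 Ftool [-1.3  2.3  3. ] M [-0.02  0.58 -0.23] T 0.07 w 15.7 t 23.83 dq 0.007
T avg 0.098 sd 0.079
```

Emit:
{"op": "servo_tool", "data": {
  "increments": [
    [1,-0.9,0,0,0],
    [1,-1.8,0,0,0],
    [1,-2.7,0,0,0],
    [1,-3.4,0,0,0],
    [1,-3.4,0,0,0],
    [1,-3.4,0,0,0],
    [1,-3.3,1.85,0,-6.5],
    [1,-2.98,3.67,0,-13],
    [1,-2.47,5.44,0,-19.5],
    [1,-1.75,7.15,0,-26]
  ]
}}

```text
time: 24.87
tool_pos: [431.6, -23.2, 106.9]
tcp_rot: [0.0, 0.99, -0.14, 0.0]
contact_force: [-0.4, -0.3, -1.8]
gripper_width: 15.6
```

Emit:
{"op": "servo_tool", "data": {
  "increments": [
    [1,0.09,1.7,0,-6],
    [1,0.36,3.39,0,-12],
    [1,0.8,5.04,0,-18],
    [1,1.41,6.63,0,-24],
    [1,2.18,8.15,0,-30],
    [1,3.28,9.81,0,-37],
    [1,3.28,9.81,0,-37],
    [1,3.28,9.81,0,-37],
    [1,3.28,9.81,0,-37],
    [1,3.28,9.81,0,-37]
  ]
}}

```text
time: 25.7
tool_pos: [435.2, -125.1, 106.7]
tcp_rot: [-0.0, 0.984, 0.177, -0.0]
contact_force: [0.3, -0.1, -1.1]
gripper_width: 15.4
```

Emit:
{"op": "servo_tool", "data": {
  "increments": [
    [1,0.5,0,0,0],
    [1,1,0,0,0],
    [1,1.4,0,0,0],
    [1,1.7,0,0,0],
    [1,1.9,0,0,0],
    [1,2,0,0,0],
    [1,2,0,0,0],
    [1,2,0,0,0],
    [1,2,0,0,0],
    [1,2,0,0,0]
  ]
}}

```text
time: 26.53
tool_pos: [454.3, -119.1, 106.8]
tcp_rot: [0.0, 0.984, 0.178, 0.0]
contact_force: [2.0, -1.3, -2.4]
gripper_width: 15.7
```

```bash
python3 -c "
from h import *
show()"
```

```text
pos [ 454.3 -119.1  106.8] az 20.49 pos_az -159.61 rad 142.9 Ftool [1.4 1.9 2.4] M [-0.17 -0.04 -0.13] T 0.14 w 15.7 t 26.53 dq 0.002
```

Emit:
{"op": "servo_tool", "data": {
  "increments": [
    [1,0.5,0,0,0],
    [1,1,0,0,0],
    [1,1.4,0,0,0],
    [1,1.4,0,0,0],
    [1,1.42,-0.68,0,3],
    [1,1.47,-1.35,0,6],
    [1,1.56,-2.02,0,9],
    [1,1.68,-2.68,0,12],
    [1,1.68,-2.68,0,12],
    [1,1.68,-2.68,0,12]
  ]
}}

```text
time: 27.37
tool_pos: [461.3, -88.3, 107.0]
tcp_rot: [0.0, 0.997, 0.075, 0.001]
contact_force: [3.5, -3.7, -2.0]
gripper_width: 15.2
```

```bash
python3 -c "
from h import *
show();avg(3)"
```

```text
pos [461.3 -88.3 107. ] az 8.59 pos_az -171.49 rad 128.3 Ftool [2.9 4.2 2. ] M [-0.55 -0.24 -0.35] T 0.19 w 15.2 t 27.37 dq 0.013
T avg 0.166 sd 0.062
```

Emit:
{"op": "servo_tool", "data": {
  "increments": [
    [1,0.02,-0.68,0,3],
    [1,0.07,-1.35,0,6],
    [1,0.16,-2.02,0,9],
    [1,0.28,-2.68,0,12],
    [1,0.28,-2.68,0,12],
    [1,0.28,-2.68,0,12],
    [1,0.28,-2.68,0,12],
    [1,0.28,-2.68,0,12],
    [1,0.28,-2.68,0,12],
    [1,0.28,-2.68,0,12]
  ]
}}

```text
time: 28.3
tool_pos: [460.0, -62.0, 107.0]
tcp_rot: [0.001, 1.0, -0.03, 0.001]
contact_force: [1.9, -6.0, -2.2]
gripper_width: 15.7
```

```bash
python3 -c "
from h import *
show();avg(3)"
```

```text
pos [460. -62. 107.] az -3.44 pos_az 176.73 rad 128.4 Ftool [2.2 5.9 2.2] M [-0.81 -0.19 -0.41] T 0.35 w 15.7 t 28.3 dq 0.003
T avg 0.39 sd 0.031
```

Emit:
{"op": "servo_tool", "data": {
  "increments": [
    [1,0.01,-0.45,0,2],
    [1,0.03,-0.9,0,4],
    [1,0.07,-1.35,0,6],
    [1,0.07,-1.35,0,6],
    [1,0.07,-1.35,0,6],
    [1,0.07,-1.35,0,6],
    [1,0.07,-1.35,0,6],
    [1,0.07,-1.35,0,6],
    [1,0.07,-1.35,0,6],
    [1,0.07,-1.35,0,6]
  ]
}}

```text
time: 29.23
tool_pos: [461.4, -48.8, 106.9]
tcp_rot: [0.001, 0.997, -0.082, 0.001]
contact_force: [2.3, -7.4, -1.9]
gripper_width: 15.5
```

```bash
python3 -c "
from h import *
show();avg(3)"
```

```text
pos [461.4 -48.8 106.9] az -9.44 pos_az 170.82 rad 128.5 Ftool [3.4 6.9 1.9] M [-1.06 -0.01 -0.44] T 0.45 w 15.5 t 29.23 dq 0.002
T avg 0.551 sd 0.071
```

Emit:
{"op": "servo_tool", "data": {
  "increments": [
    [1,0.01,-0.45,0,2],
    [1,0.03,-0.9,0,4],
    [1,0.07,-1.35,0,6],
    [1,0.1,-1.57,0,7],
    [1,0.13,-1.8,0,8],
    [1,0.13,-1.8,0,8],
    [1,0.13,-1.8,0,8],
    [1,0.13,-1.8,0,8],
    [1,0.13,-1.8,0,8],
    [1,0.13,-1.8,0,8]
  ]
}}

```text
time: 30.17
tool_pos: [465.4, -31.6, 106.9]
tcp_rot: [0.001, 0.988, -0.152, 0.0]
contact_force: [0.4, -10.6, -1.2]
gripper_width: 15.6
```

```bash
python3 -c "
from h import *
show();avg(4)"
```

```text
pos [465.4 -31.6 106.9] az -17.44 pos_az 162.92 rad 128.5 Ftool [ 3.5 10.   1.2] M [-1.44  0.12 -0.46] T 0.82 w 15.6 t 30.17 dq 0.003
T avg 0.921 sd 0.068
```

Emit:
{"op": "servo_tool", "data": {
  "increments": [
    [1,0,-0.23,0,1],
    [1,0.01,-0.45,0,2],
    [1,0.02,-0.68,0,3],
    [1,0.03,-0.9,0,4],
    [1,0.03,-0.9,0,4],
    [1,0.03,-0.9,0,4],
    [1,0.03,-0.9,0,4],
    [1,0.03,-0.9,0,4],
    [1,0.03,-0.9,0,4],
    [1,0.03,-0.9,0,4]
  ]
}}

```text
time: 31.15
tool_pos: [468.2, -23.2, 106.8]
tcp_rot: [0.001, 0.983, -0.186, 0.0]
contact_force: [-0.7, -13.3, -2.2]
gripper_width: 15.4
```

```bash
python3 -c "
from h import *
show();avg(6)"
```

```text
pos [468.2 -23.2 106.8] az -21.44 pos_az 158.99 rad 128.5 Ftool [ 4.2 12.6  2.3] M [-1.62  0.26 -0.47] T 1.15 w 15.4 t 31.15 dq 0.002
T avg 1.056 sd 0.051
```

Emit:
{"op": "servo_tool", "data": {
  "increments": [
    [1,0,-0.23,0,1],
    [1,0.01,-0.45,0,2],
    [1,0.01,-0.45,0,2],
    [1,0.01,-0.45,0,2],
    [1,0.01,-0.45,0,2],
    [1,0.01,-0.45,0,2],
    [1,0.01,-0.45,0,2],
    [1,0.01,-0.45,0,2],
    [1,0.01,-0.45,0,2],
    [1,0.01,-0.45,0,2]
  ]
}}

```text
time: 32.23
tool_pos: [469.9, -19.1, 106.8]
tcp_rot: [0.001, 0.979, -0.203, -0.0]
contact_force: [-0.5, -13.0, -1.1]
gripper_width: 15.7
```

```bash
python3 -c "
from h import *
show();avg(6)"
```

```text
pos [469.9 -19.1 106.8] az -23.44 pos_az 157.02 rad 128.6 Ftool [ 4.7 12.1  1.1] M [-1.68  0.31 -0.49] T 1.07 w 15.7 t 32.23 dq 0.002
T avg 1.092 sd 0.037
```

Emit:
{"op": "servo_tool", "data": {
  "increments": [
    [1,0,0.17,0,-0.7],
    [1,0,0.34,0,-1.5],
    [1,-0.9,0.34,0,-1.5],
    [1,-1.8,0.34,0,-1.5],
    [1,-2.7,0.34,0,-1.5],
    [1,-3.6,0.34,0,-1.5],
    [1,-3.6,0.34,0,-1.5],
    [1,-3.6,0.34,-1,-1.5],
    [1,-3.6,0.34,-4,-1.5],
    [1,-3.6,0.34,-7.5,-1.5]
  ]
}}

```text
time: 33.32
tool_pos: [434.5, -5.8, 181.6]
tcp_rot: [-0.0, 0.982, -0.19, -0.002]
contact_force: [1.5, -0.5, -1.4]
gripper_width: 15.8
```

Run:
```python
from h import *
st=show()
a=np.radians(-22.0)
# ledger
p=np.array([469.7,-17.5,106.85]);a0=np.radians(-23.5)
p=p+np.array([-36*np.cos(a0)+3.4*np.sin(a0),-36*np.sin(a0)-3.4*np.cos(a0),75]);print('cmd',p)
for z in(24.75+60,24.75):
  d=np.array([525.8,307.0,z])-p
  print(d@[np.cos(a),np.sin(a),0],d@[np.sin(a),-np.cos(a),0],-d[2])
```

```text
pos [434.5  -5.8 181.6] az -21.95 pos_az 157.53 rad 166.3 Ftool [ 1.6 -0.1  1.3] M [0.11 0.08 0.01] T -0.02 w 15.8 t 33.32 dq 1.246
cmd [435.33009049  -6.26303777 181.85      ]
-33.46815999889988 -324.3430554633886 97.1
-33.46815999889988 -324.3430554633886 157.1
```

Emit:
{"op": "servo_tool", "data": {
  "increments": [
    [1,-0.3,-3.4,0,-4],
    [1,-0.7,-6.8,0,-8],
    [1,-1,-10.2,0,-12],
    [1,-1.4,-13.6,1,-17],
    [1,-1.7,-17,2,-22],
    [1,-2.1,-20.4,3.5,-27],
    [1,-2.5,-23.8,5,-32],
    [1,-2.8,-27.2,6.5,-36],
    [1,-3.2,-30.4,7.7,-40.1],
    [1,-3.35,-32.43,8.7,-40.1]
  ]
}}

```text
time: 34.15
tool_pos: [525.6, 310.1, 93.3]
tcp_rot: [-0.0, 0.987, 0.16, -0.001]
contact_force: [-1.0, -0.1, -1.6]
gripper_width: 15.5
```

Run:
```python
from h import *
for i in range(6):viewer.get_image('wrist')
st=show();im=save('wrist','w4')
for cam in('wrist',):
  for t in('rest_grip','tommy_grip','tommy_tip'):
    for o in viewer.landmark_of(cam,t)[:2]:print(t,round(o['conf'],2),np.round(o['centre']),atz(cam,o['centre'],42,st).round(1))
cv2.imwrite('pics/w4c.png',im[0:420,120:540][:,:,::-1])
```

```text
pos [525.9 306.3  95.2] az 18.07 pos_az 99.42 rad 380.7 Ftool [ 0.7 -0.1  1.6] M [ 0.03  0.14 -0.02] T -0.29 w 15.7 t 34.45 dq 0.01
tommy_grip 0.72 [337. 324.] [481.9 290.7  42. ]
tommy_tip 0.92 [ 21. 327.] [657.4 346.2  42. ]
```

View pics/w4c.png

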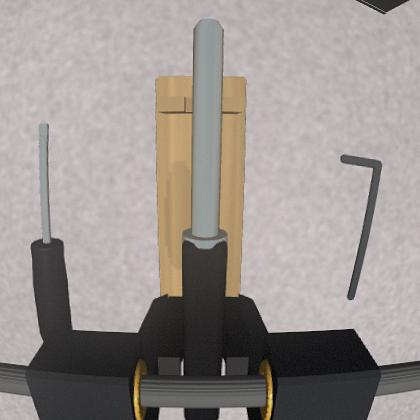

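Emit:
{"op": "servo_tool", "data": {
  "increments": [
    [1,0,-0.1,0,-0.8],
    [1,0,-0.1,1,-0.8],
    [1,0,-0.1,2.3,-0.8],
    [1,0,-0.1,3.6,-0.8],
    [1,0,-0.1,4.6,-0.8],
    [1,0,-0.1,5.5,-0.8],
    [1,0,-0.1,6.2,-0.8],
    [1,0,-0.1,6.8,-0.8],
    [1,0,-0.1,6.9,-0.8],
    [1,0,-0.1,6.9,-0.8]
  ]
}}

```text
time: 35.48
tool_pos: [525.6, 308.0, 25.7]
tcp_rot: [-0.0, 0.986, 0.164, -0.0]
contact_force: [-1.1, -0.4, -1.6]
gripper_width: 15.4
```

```bash
python3 -c "
from h import *
show();save('side','d2');save('wrist','w5');show()
w=cv2.imread('pics/w5.png')[0:420,200:450];d=cv2.imread('pics/d2.png')[290:400,200:340]
cv2.imwrite('pics/pl.png',np.hstack([w,cv2.resize(d,(535,420),interpolation=2)]))"
```

```text
pos [525.6 308.   25.7] az 18.9 pos_az 99.42 rad 382.4 Ftool [-1.2 -0.   1.6] M [ 0.05  0.07 -0.  ] T 0.43 w 15.4 t 35.48 dq 0.009
pos [525.9 308.   26.1] az 18.9 pos_az 99.38 rad 382.4 Ftool [-0.3  0.2  2. ] M [-0.    0.09  0.03] T 0.13 w 15.4 t 35.58 dq 0.003
```

View pics/pl.png

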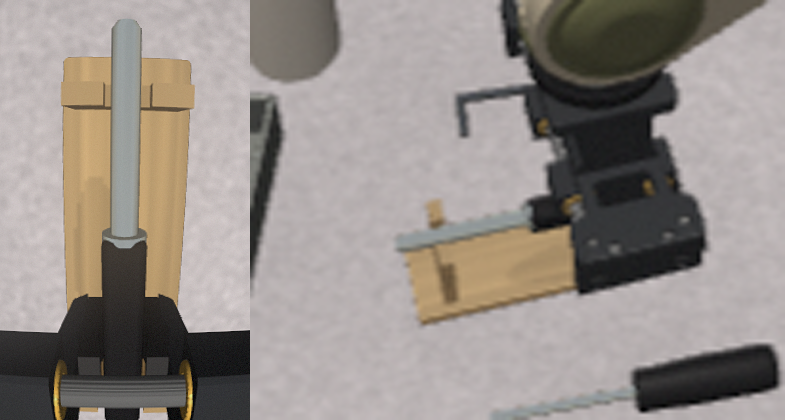

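Emit:
{"op": "servo_tool", "data": {
  "increments": [
    [0.75,0,0,0,0],
    [0.7,0,0,0,0],
    [0.6,0,0,0,0],
    [0.5,0,0,0,0],
    [0.4,0,0,0,0],
    [0.3,0,0,0,0],
    [0.3,0,0,0,0],
    [0.3,0,0,0,0],
    [0.3,0,0,0,0],
    [0.3,0,0,0,0]
  ]
}}

```text
time: 36.42
tool_pos: [525.6, 307.9, 25.7]
tcp_rot: [0.0, 0.986, 0.164, -0.0]
contact_force: [0.2, 0.2, -0.2]
gripper_width: 61.9
```

Emit:
{"op": "servo_tool", "data": {
  "increments": [
    [0.3,0,0,0,0],
    [0.3,0,0,-1,0],
    [0.3,0,0,-3,0],
    [0.3,0,0,-6,0],
    [0.3,0,0,-9,0],
    [0.3,0,0,-12,0],
    [0.3,0,0,-15,0],
    [0.3,0,0,-17,0],
    [0.3,0,0,-17,0],
    [0.3,0,0,-17,0]
  ]
}}

```text
time: 37.25
tool_pos: [525.7, 308.0, 196.9]
tcp_rot: [-0.0, 0.986, 0.164, 0.001]
contact_force: [0.8, 0.8, -0.2]
gripper_width: 61.7
```

Run:
```python
from h import *
st=show();im=save('wrist','w6')
for t in('rest_grip','tommy_grip','tommy_tip'):
    for o in viewer.landmark_of('wrist',t)[:1]:print(t,round(o['conf'],2),atz('wrist',o['centre'],42,st).round(1))
d=save('side','d3')
cv2.imwrite('pics/fin.png',np.hstack([cv2.resize(im[60:340,220:420],(286,400)),cv2.resize(d[290:400,200:340],(510,400),interpolation=2)])[:,:,::-1])
```

```text
pos [525.7 308.  196.9] az 18.9 pos_az 99.41 rad 382.4 Ftool [ 1.  -0.5  0.2] M [-0.02  0.09  0.02] T -0.32 w 61.7 t 37.25 dq 0.049
rest_grip 0.69 [522.7 307.1  42. ]
tommy_tip 0.93 [637.8 342.9  42. ]
```

View pics/fin.png

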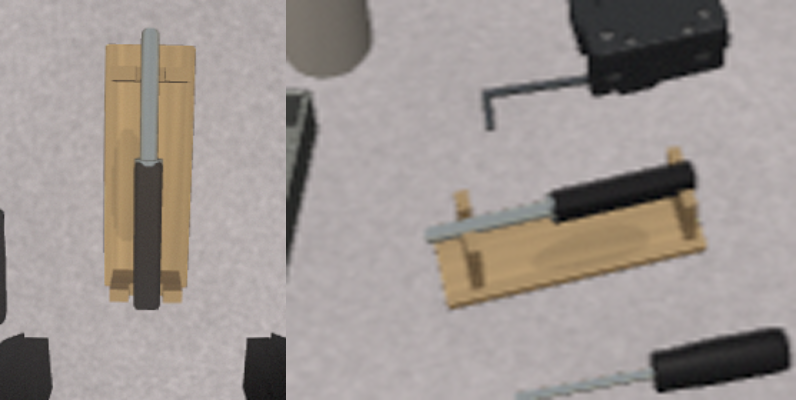

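```bash
python3 -c "
from h import *
print(sign_off())"
```

```text
the job is handed in; nothing more can be done
None
```

I tightened the nut with the bar to about 1.1 N m, laid the bar back in its rest, and handed the job in at about 37 s of the 72 s allowed. `sign_off` reports no verdict, so I can't confirm it passed.

- **Tightening:** Four insertions worked. The disc contact came in the last stroke, and I stopped when the wrist readings averaged 1.09 N m (scatter ±0.04). By the given torque range that should be roughly 80–90 N of clamping force. I couldn't measure the clamping force itself.
- **Bar in its rest:** The last wrist and side pictures show it lying in both notches, with the gripper open and clear. The tip was measured at (638, 343), against about (636, 343) before I picked it up. In that last check the network did not report the handle's centre point.
- **Bystanders:** The screwdriver, hex key and bottle look untouched in the last pictures. I did not look again at the old disc and the lens blank at the end, but nothing came near them.
- **What went wrong on the way:**
  - After the first stroke I began the return swing before the tip was fully out, and it turned the nut back about 8°.
  - Three insertion tries then missed the hole, with up to 27 N on the tip, and the bar slipped about 3 mm and tilted slightly in the grip.
  - I found the nut's angle again from a wrist picture, lowered the tool 4 mm and carried on.

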